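Screen and clamping ring on the spark pot

TASK

Put the loose screen disk back into the mouth of the spark pot and let go of it, lying flat on its sprung seat, knob up; then set the orange ring over it and screw it on clockwise, fully down, so that it clamps the disk. Feel for the ring's start and work gently: no forcing of disk, ring or pot, stop turning when the ring comes to its stop, and leave the other things on the bench where they are.

Things in the scene. Friction and masses are not known exactly. Their poses are not given: they have to be found in the camera images.
- pot: the spark pot, fixed to the bench: blue foot 120 mm wide and 18 mm high, then a blue body 88 to 96 mm wide up to 50 mm height, with a bare upright aluminium neck on it, 45 mm outside and 39 mm inside, its open top 84 mm above the bench. Origin: centre of the underside, z up. A 36 mm wide pipe stub leaves along the pot's +x, low down, to 120 mm from the axis.
- pot_mouth (a point): centre of the neck's open top, on its axis, 84 mm above the bench; axes as the pot's
- pot_seat (a point): on the neck's axis, 5 mm below its top: where the top of the sprung rubber seat is when nothing presses it. It starts to give at about 3 N, needs about 7 N for 2.5 mm and has 5 mm of travel.
- pot_lugs (a point): on the neck's axis, 1.5 mm below its top: level of the tops of four equal brass lugs round the neck's outside, 53 mm over all, each 44 degrees long, gaps 46 degrees. They were clamped on at any turn, NOT given by any pose: see or feel where the gaps are. Under each lug a ramp draws the ring down as it turns clockwise (seen from above), then a level part and a stiff rubber stop (gives 1 degree per 0.14 N m).
- disk: the screen disk: round steel cassette 37 mm wide, 9 mm thick (lowest 2.5 mm stepped in to 34.4 mm), with a black knob on top; about 60 g. Origin: centre of its underside, z up through the knob. 1 mm play all round in the neck. Resting on the unpressed seat its underside is 5 mm below and its top face 4 mm above the neck's top.
- disk_knob (a point): middle of the disk's upright round knob, which is 12 mm wide and reaches from 9 to 25 mm above the disk's underside; this point is 17 mm above the underside
- ring: the clamping ring: orange, twelve-sided, 62.5 mm over the flats (65 mm over the corners), 20 mm tall, about 70 g. Origin: centre of its underside, which is open and goes down; z up; flats face every 30 degrees, one of them +x. Skirt 56.5 mm wide inside, 1.7 mm clear of the lugs. Screwed home, its underside is 14.5 mm below the neck's top.
- ring_plate (a point): on the ring's axis, 16 mm above its underside: underside of the ring's 4 mm thick top plate, which bears on the disk's rim; its 26 mm hole lets the knob through. When the tabs have passed the lugs and the plate just meets the disk, the ring's underside is 12 mm below the neck's top; from there 40 to 66 degrees clockwise reach the stop.
- ring_tabs (a point): on the ring's axis, 4.5 mm above its underside: level of four tabs pointing inwards from the skirt at the ring's +x, +y, -x and -y (white marks above), 8.4 mm wide, 4 mm high, 48.2 mm between opposite ones. They pass the lugs only when facing the gaps, within 13 degrees. Standing on the lugs instead, the ring's underside is 4 mm below the neck's top.
- wrench: bystander, leave alone: a steel spanner; origin: a point on it
- screwdriver: bystander, leave alone: a screwdriver; origin: a point on it
- mug: bystander, leave alone: a white mug, 80 mm wide, 90 mm tall; origin: centre of its underside
- bolt_jar: bystander, leave alone: a clear jar, 64 mm wide, 90 mm tall; origin: centre of its underside
- idler_wheel: bystander, leave alone: a black rubber wheel, 70 mm wide, 30 mm tall; origin: centre of its underside
- worn_disk: bystander, leave alone: a flat cream disc, 90 mm wide, 4 mm thick (not the screen); origin: centre of its underside
- hone_block: bystander, leave alone: a yellow block, 90 x 35 x 25 mm; origin: centre of its underside
There are look-alikes about, which are no part of the job. What is meant by the ring is not green or turquoise, and is the larger of those in its own colour.

How it is judged:
By the outcome, as a careful person would: the job done as asked, in the order asked, and still so for the second after the job is handed in, with the robot touching nothing.
It also fails if it takes over 69 s, if anything falls off the work surface, if the arm or the gripper's body presses on something with over 40 N, if the wrist force passes 120 N, or if a joint passes its speed limit or range.

ROBOT

A 7-joint arm with a two-finger parallel gripper is mounted at the origin on the work surface. World frame = base frame: x ahead of the robot, y to its left, z up, the work surface at z = 0. Lengths are in mm, angles in rad, forces in N, time in s.
With the tool pointing down it reaches from about 425 to 875 mm from the base axis. Payload 4.7 kg.
Tool frame: the origin (TCP) lies at the very end of the fingers, on their centre line; the grasp point (between the pads) lies 19 mm behind it (bot.hold_point_z is the distance from the TCP to the grasp point, in mm); z points along the fingers, y is the line along which they close (so a half turn about z gives the same grasp; the last joint's range is limited). The gripper opens to 85 mm and grips with 20 to 120 N. Pads are 22 mm wide; open, the fingers measure 114 mm over their backs; the gripper's body (76 mm by 85 mm) begins 54 mm behind the grasp point. The pads swing forward as they close: fully open they stand 13 mm farther back than shut.
Start: joints at [1.218, 0.321, -0.07, 1.45, 0.023, 1.371, -0.057], TCP at [233.091, -606.789, 231.349] pointing down, gripper open.
Joint ranges: [-2.86, 2.86], [-0.3, 2.09], [-1.38, 1.24], [0.06, 2.45], [-1.56, 4.7], [0.09, 2.05], [-2.69, 2.69]. Speed limits (rad/s): [2.57, 2.57, 3.14, 3.14, 3.14, 3.14, 3.14].

INTERFACE

Orientations are given as a unit quaternion [x, y, z, w].
In Python, from station import bot gives the robot as it stands. The module is installed in compiled form; this text tells all that it offers.
- The arm moves only by the tool jog_arm, never from a script. Its argument "series" is a list of rows, each a list of 6 numbers: the shift along the tool's x, y, z in mm, then the turn, a rotation vector about the tool's x, y, z in rad. In form: [[tx, ty, tz, rx, ry, rz], ...]. A call has 1 to 10 rows; each row shifts and turns the commanded pose from where the row before left it, along the tool's axes as they then stand; what a row does not reach is not made up. A row lasts 1/12 s, in which the tool goes at most 41.7 mm and 7.16 degrees, less where a joint would pass 70% of its speed; a pose out of reach is approached as far as the arm can. A call with a gripper value outside its range is refused whole. "fingers" is the finger opening in mm, from 0 to 85.4, set as the call begins (left out, the last holds). The fingers move at their own pace and stop on an object; the grip force is fixed at half the most. Time passes only in rows, so rows that do not move let the fingers close. It gives the time, the measured TCP pose, the force, the opening and the grip force at its end, in the units of the state.
- bot.sense(): the state, without advancing time (a new reading comes with each control period).
- bot.read_camera(name): name is "scene" or "top" or "wrist"; returns (picture, depth): 420x560x3 uint8, blue, green, red; 420x560 float32, mm along the optical axis (not along the pixel's ray), 0 where there is no reading.
- bot.calibration(name): a dict with "camera_matrix" (3x3 intrinsics, pixels), "distortion" ([k1, k2, p1, p2, k3] as OpenCV has them; the pictures are not rectified), "rvec" (rotation vector, rad) and "tvec" (3), from world to camera coordinates, as OpenCV has them; the wrist camera has in their place "mount" (4x4, takes a point from camera to tool coordinates, whose origin is the TCP and whose axes are the flange's). Camera axes: x right, y down, z forward; pixel columns grow to the right and rows downward; lengths in mm; the calibration is good to about 2 mm. A picture is of the moment at which its call begins: read the wrist's pose just before it. calibration takes no time and is no camera call.
- bot.sign_off(): hands the job in; it is judged then, once.
The state is a dict: "time": time; "qpos": joint angles; "qvel": joint speeds; "joint_efforts": joint torques, N m; "position": TCP position; "eef_rot": TCP orientation; "ft_force": force on the tool from outside, world axes, zero at the start; "moment": the same for the moment, N m; "gripper_width": opening from 0.0 (shut) to 1.0 (fully open); "grasp_force": force on a finger pad.
Only numpy, scipy, OpenCV 4.12 (cv2) and the standard library are available. Lean on these libraries where they do the work, as an engineer would, in place of code of your own. Each camera call takes 0.05 s, during which the arm holds its last target. There are 200 camera calls.

## Working session

There is one attempt and no reset: what is moved stays moved. The work goes in short steps, Python scripts to look and compute and a tool call to move; the robot and the scene stay as the last step left them, time stands still between calls to the robot, and variables do not carry over. Pictures are saved under pics/ and viewed, at most 13 in all, crops included, and the job is handed in when it is done.

Besides the shell and the picture viewer there is one more tool, called by a JSON object that holds its "method" and its "body", one argument or row to a line. jog_arm: Moves the arm, as the interface text tells. Its arguments: {"type":"object","properties":{"series":{"type":"array"},"fingers":{"type":"number"}},"required":["series"]}

```bash
mkdir -p pics
cat > h.py <<'E'
from station import bot
import numpy as np, cv2
from scipy.spatial.transform import Rotation as R
def cam(name):
    c=bot.calibration(name); K=np.array(c["camera_matrix"],float); d=np.array(c["distortion"],float)
    if "rvec" in c:
        Rw=cv2.Rodrigues(np.array(c["rvec"],float))[0]; t=np.array(c["tvec"],float).ravel()
        return K,d,Rw.T,-Rw.T@t
    s=bot.sense(); M=np.array(c["mount"]); Rt=R.from_quat(s["eef_rot"]).as_matrix()
    return K,d,Rt@M[:3,:3],Rt@M[:3,3]+np.array(s["position"])
def ray(cm,uv,z):
    K,d,Rc,o=cm
    p=cv2.undistortPoints(np.array(uv,float).reshape(-1,1,2),K,d).reshape(-1,2)
    v=np.c_[p,np.ones(len(p))]@Rc.T
    return o+v*((z-o[2])/v[:,2])[:,None]
def pts(cm,uv,dep):
    K,d,Rc,o=cm
    p=cv2.undistortPoints(np.array(uv,float).reshape(-1,1,2),K,d).reshape(-1,2)
    return o+(np.c_[p,np.ones(len(p))]*np.array(dep)[:,None])@Rc.T
def proj(cm,P):
    K,d,Rc,o=cm
    return cv2.projectPoints(((np.atleast_2d(P)-o)@Rc).astype(float),np.zeros(3),np.zeros(3),K,d)[0].reshape(-1,2)
E
python3 - <<'E'
from h import *
for n in("scene","top"):
    c=cam(n); im,d=bot.read_camera(n); cv2.imwrite(f"pics/{n}0.png",im); np.save(f"{n}0.npy",d); print(n,c[3].round(),c[2][:,2].round(2))
s=bot.sense(); print(s); print(bot.hold_point_z, bot.calibration("wrist"))
E
```

```text
scene [1528. -323. 1648.] [-0.51  0.19 -0.84]
top [ 352.   21. 1257.] [ 0.16  0.   -0.99]
{'time': 0.1, 'qpos': array([ 1.21808917,  0.32177405, -0.07011227,  1.45157625,  0.02261599,
        1.3707813 , -0.05690485]), 'qvel': array([ 0.00041921, -0.00092736, -0.00023041, -0.00295267,  0.00036268,
        0.00171694, -0.00027376]), 'joint_efforts': array([ 8.20831483e-04, -4.94878221e+01, -3.83583270e-01, -3.15211880e+01,
        1.29564316e-02,  7.33645109e-03,  3.55918030e-05]), 'position': array([ 232.90590019, -606.31954444,  230.30506333]), 'eef_rot': array([ 9.83223457e-01,  1.82403032e-01, -2.08672709e-04, -8.50496270e-04]), 'ft_force': array([-0.70694385,  0.39724256, -0.38684378]), 'moment': array([-0.0341594 , -0.02837478,  0.02484663]), 'grasp_force': 0.0, 'gripper_width': 1.0026029990043919}
18.700000000000003 {'camera_matrix': array([[367.16241781,   0.        , 278.57072426],
       [  0.        , 367.16241781, 211.84534745],
       [  0.        ,   0.        ,   1.        ]]), 'distortion': array([-0.01907919,  0.        ,  0.        ,  0.        ,  0.        ]), 'mount': array([[-7.18003118e-05, -9.51492940e-01, -3.07670569e-01,
         7.86348610e+01],
       [ 9.99999738e-01, -2.89922267e-04,  6.63237626e-04,
         2.47552643e-01],
       [-7.20266468e-04, -3.07670441e-01,  9.51492712e-01,
        -1.43230355e+02],
       [ 0.00000000e+00,  0.00000000e+00,  0.00000000e+00,
         1.00000000e+00]])}
```

View pics/top0.png

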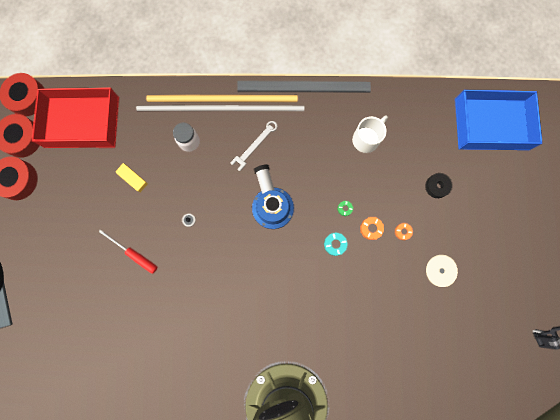

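View pics/scene0.png

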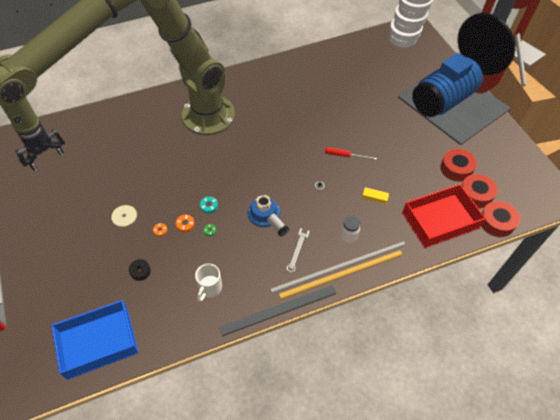

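Top picture: the pot is at (272,206) and the loose disk at (188,220), a grey cassette with a black knob. There are four ring candidates: orange large (372,228), orange small (404,231), turquoise (336,244) and green (346,208). The larger orange one at (372,228) fits the description. I'll confirm with an enlarged crop.

Run:
```python
from h import *
im=cv2.imread("pics/top0.png"); d=np.load("top0.npy"); c=cam("top")
hsv=cv2.cvtColor(im,cv2.COLOR_BGR2HSV)
m=cv2.inRange(hsv,(8,140,120),(18,255,255))
n,l,st,ce=cv2.connectedComponentsWithStats(m)
for i in range(1,n):
    if st[i,4]>60: print("orange",ce[i].round(1),st[i], ray(c,[ce[i]],20).round(1), d[l==i].min())
g=im[200:240,168:208].astype(int); 
bright=(im.min(2)>110).astype(np.uint8); n,l,st,ce=cv2.connectedComponentsWithStats(bright[:, :])
for i in range(1,n):
    x,y=ce[i]
    if 160<x<310 and 180<y<240 and st[i,4]>15:print("bright",ce[i].round(1),st[i],ray(c,[ce[i]],9).round(1),ray(c,[ce[i]],84).round(1))
# depth check for heights
for (x0,y0,x1,y1) in((255,190,290,225),(178,210,198,230),(355,212,390,245)):
    v,u=np.mgrid[y0:y1,x0:x1]; u=u.ravel();v=v.ravel();dd=d[v,u];k=dd>0
    P=pts(c,np.c_[u,v][k],dd[k]); z=P[:,2]; print(np.percentile(z,[5,50,90,99]).round(1))
    for lo,hi in((4,14),(14,30),(60,100)):
        q=P[(z>lo)&(z<hi)]
        if len(q): print(lo,hi,len(q),q.mean(0).round(1),((q.min(0)+q.max(0))/2).round(1))
a=cv2.resize(im[180:250,330:420],None,fx=4,fy=4,interpolation=2); b=cv2.resize(im[180:250,165:255],None,fx=4,fy=4,interpolation=2);e=cv2.resize(im[170:240,230:320],None,fx=4,fy=4,interpolation=2)
cv2.imwrite("pics/crop1.png",np.vstack([np.hstack([a,b]),np.hstack([e,np.zeros_like(e)])]))
```

```text
orange [371.4 228.2] [360 217  24  23 334] [[ 480.  -239.2   20. ]] 0.0
orange [403.3 231.3] [395 223  18  17 181] [[ 471.4 -329.6   20. ]] 0.0
bright [263.8 180.4] [256 169  17  25 271] [[618.1  65.8   9. ]] [[602.1  63.1  84. ]]
bright [272.3 203.8] [262 194  21  20 179] [[549.9  40.6   9. ]] [[538.   39.4  84. ]]
bright [188.1 219.6] [181 213  15  14 137] [[503.  280.5   9. ]] [[494.  264.9  84. ]]
[ 6.3 49.5 81.7 87. ]
4 14 55 [528.2  34.   11.7] [539.1  41.1   9.7]
14 30 232 [528.8  41.2  18.8] [539.7  41.6  21.8]
60 100 276 [538.7  40.7  81.2] [539.4  40.5  76.5]
[-2.5  3.1 12.3 27.3]
4 14 152 [503.1 278.9   8.6] [503.9 281.6   9. ]
14 30 24 [501.1 277.9  21.9] [499.1 276.5  20.7]
[-2.7  2.1 22.  25.5]
4 14 98 [ 479.3 -239.4    5.5] [ 482.4 -244.4    8.1]
14 30 346 [ 480.5 -240.7   20.9] [ 480.9 -241.1   20.9]
```

View pics/crop1.png

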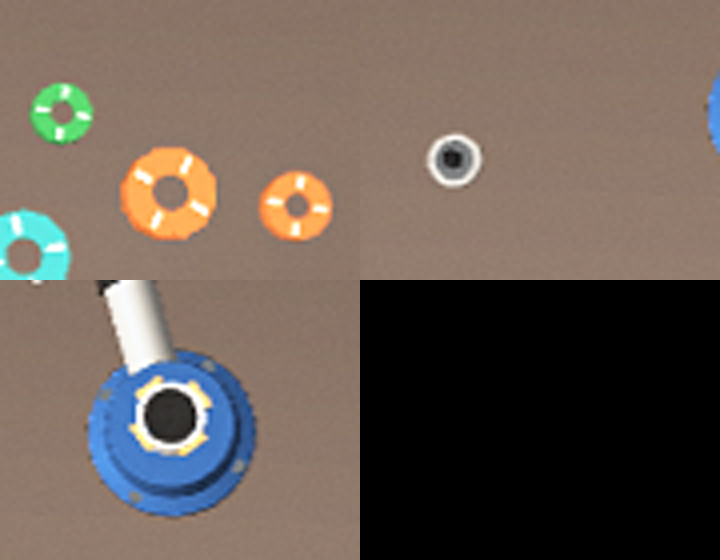

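The crop confirms it: the larger orange ring has four white marks. The brass lugs show on the neck, and the disk has its black knob up. I'll go above the ring first, since it is on the way, for a close look.

{"method": "jog_arm", "body": {
  "series": [
    [33,-23,4,0,0,0],
    [33,-23,8,0,0,0],
    [33,-23,8,0,0,0],
    [33,-23,8,0,0,0],
    [33,-23,8,0,0,0],
    [33,-23,8,0,0,0],
    [33,-23,8,0,0,0],
    [33,-23,8,0,0,0],
    [33,-23,8,0,0,0],
    [33,-23,8,0,0,0]
  ]
}}

```text
time: 0.93
position: [459.1, -271.9, 154.8]
eef_rot: [0.983, 0.182, -0.0, 0.0]
ft_force: [0.4, -0.8, 0.3]
gripper_width: 1.0
grasp_force: 0.0
```

{"method": "jog_arm", "body": {
  "series": [
    [12,-8,0,0,0,0],
    [0,0,0,0,0,0]
  ]
}}

```text
time: 1.1
position: [469.4, -256.3, 154.6]
eef_rot: [0.982, 0.187, 0.0, -0.001]
ft_force: [-0.0, -1.0, -0.7]
gripper_width: 1.003
grasp_force: 0.0
```

Run:
```python
from h import *
c=cam("wrist"); im,d=bot.read_camera("wrist"); cv2.imwrite("pics/w1.png",im); s=bot.sense(); print(s["position"],s["qpos"].round(3))
hsv=cv2.cvtColor(im,cv2.COLOR_BGR2HSV); m=cv2.inRange(hsv,(8,140,100),(20,255,255))
n,l,st,ce=cv2.connectedComponentsWithStats(m); i=1+st[1:,4].argmax(); print(st[i],ce[i])
cs=max(cv2.findContours((l==i).astype(np.uint8),0,1)[0],key=cv2.contourArea)
hull=cv2.convexHull(cs); W=ray(c,hull.reshape(-1,2),20)[:,:2]
(x,y),r=cv2.minEnclosingCircle(W.astype(np.float32)); print("circ",x,y,r)
# white marks inside hull
mk=np.zeros_like(m); cv2.fillConvexPoly(mk,hull,1); mk=cv2.erode(mk,np.ones((3,3)))
w=cv2.inRange(hsv,(0,0,170),(180,80,255))&(mk*255)
n,l,st,ce=cv2.connectedComponentsWithStats(w)
for i in range(1,n):
    if st[i,4]>15:
        p=ray(c,[ce[i]],20)[0]; print(st[i],p.round(1),np.degrees(np.arctan2(p[1]-y,p[0]-x)).round(1),np.hypot(p[1]-y,p[0]-x).round(1))
```

```text
[ 467.85751528 -259.49822505  154.7901117 ] [ 0.785  0.15  -0.356  1.824  0.056  1.178 -0.787]
[ 225  132   84   86 4197] [267.05623064 174.40433643]
circ 482.84075927734375 -241.39651489257812 33.53406524658203
[242 147  13  16  89] [ 493.  -222.1   20. ] 62.3 21.8
[283 153  15  13  89] [ 501.6 -252.9   20. ] -31.6 22.0
[238 189  14  13  81] [ 462.2 -230.7   20. ] 152.6 23.3
[279 192  13  15  82] [ 470.8 -261.5   20. ] -121.0 23.4
```

View pics/w1.png

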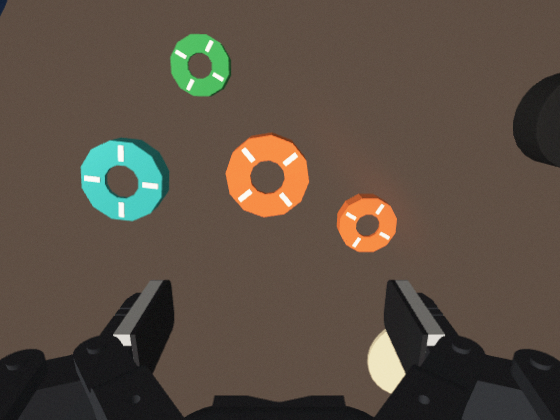

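Wrist picture: the large orange ring is at (267,175) with four white marks, the turquoise one at (122,180), the green one at (200,65) and the small orange one at (367,224). The ring's centre is about (482,-242), with tabs at 60.5° mod 90. Next I'll look at the pot from above on the way to the disk.

{"method": "jog_arm", "body": {
  "series": [
    [20,-29,-4,0,0,0],
    [20,-30,-4,0,0,0],
    [20,-30,-4,0,0,0],
    [20,-30,-4,0,0,0],
    [20,-30,-4,0,0,0],
    [20,-30,-4,0,0,0],
    [20,-30,-4,0,0,0],
    [20,-28,-2,0,0,0],
    [13,-18,0,0,0,0],
    [0,0,0,0,0,0]
  ]
}}

```text
time: 1.98
position: [537.7, 42.7, 185.8]
eef_rot: [0.983, 0.185, 0.001, -0.001]
ft_force: [-0.7, 0.2, -0.6]
gripper_width: 1.0
grasp_force: 0.0
```

```bash
cat > lug.py <<'E'
from h import *
import sys
c=cam("wrist"); im,d=bot.read_camera("wrist"); cv2.imwrite("pics/%s.png"%sys.argv[1],im); s=bot.sense(); print(s["position"],R.from_quat(s["eef_rot"]).as_euler("xyz",degrees=True).round(2),s["qpos"].round(3))
hsv=cv2.cvtColor(im,cv2.COLOR_BGR2HSV)
g=proj(c,[538.5,40.5,84])[0]; print("exp px",g)
lo=cv2.inRange(hsv,(13,60,90),(35,255,255))
n,l,st,ce=cv2.connectedComponentsWithStats(lo)
for i in range(1,n):
    if st[i,4]>20 and np.hypot(*(ce[i]-g))<90:
        p=ray(c,[ce[i]],82.5)[0]; print(st[i],ce[i].round(1),p.round(1))
dk=((im.max(2)<70)*255).astype(np.uint8); n,l,st,ce=cv2.connectedComponentsWithStats(dk)
for i in range(1,n):
    if st[i,4]>300 and np.hypot(*(ce[i]-g))<60: print("dark",st[i],ce[i],ray(c,[ce[i]],84))
x,y=g.astype(int); q=im[max(0,y-70):y+70,max(0,x-90):x+90]; cv2.imwrite("pics/%sc.png"%sys.argv[1],cv2.resize(q,None,fx=4,fy=4,interpolation=2))
E
python3 lug.py w2
```

```text
[537.3057014   39.29607145 185.407545  ] [-1.7999e+02 -2.0000e-02  2.1180e+01] [ 0.433  0.155 -0.605  1.773  0.093  1.242 -1.397]
exp px [281.51151476 211.45812103]
[202 148  19  37 186] [209.6 163.7] [551.9  98.1  82.5]
[259 170  31  15 231] [274.2 176.5] [559.6  54.2  82.5]
[205 177   9  13  35] [209.  182.2] [539.6  94.6  82.5]
[196 187  21  15  91] [207.  194.7] [530.6  93.1  82.5]
[309 186  15  29 190] [316.5 199.7] [555.   20.7  82.5]
[352 199  14   9  25] [358.6 202.6] [563.8  -7.6  82.5]
[191 201  16  16  60] [197.  210.3] [517.2  96.2  82.5]
[342 202  15  30 111] [348.9 218.2] [550.8  -6.1  82.5]
[244 204  14  29 177] [250.1 217.5] [525.8  59.4  82.5]
[207 206  19  21 100] [215.3 216.7] [517.3  82.6  82.5]
[356 213  16  27 109] [361.6 225.9] [548.8 -17.   82.5]
[195 216  10  18  61] [200.4 224.9] [507.6  90.6  82.5]
[322 227  44  37 396] [342.6 245.9] [529.7 -10.8  82.5]
[319 232  11  10  26] [323.7 236.4] [531.6   5.1  82.5]
[279 234  28  13 143] [292.9 240.8] [520.3  24.5  82.5]
[208 237  29  21 150] [221.4 248. ] [496.   70.9  82.5]
[276 247  35  30 261] [294.4 260.9] [505.9  17.5  82.5]
[261 251  14  11  56] [266.7 255.7] [502.4  38.   82.5]
[202 255   8   9  22] [206.2 259. ] [483.6  78.6  82.5]
[213 257  20  24 119] [223.1 268.7] [480.6  64.4  82.5]
[203 260  18  10  45] [210.9 265. ] [480.3  73.8  82.5]
[288 288  10   8  30] [292.6 291.1] [482.1   9.2  82.5]
[268 293   8   8  35] [271.9 296.5] [472.   22.2  82.5]
[277 294   7  11  21] [279. 299.] [471.9  16.4  82.5]
dark [ 258  184   52   49 1992] [283.34186747 208.08333333] [[541.27114239  40.21491739  84.        ]]
```

View pics/w2c.png

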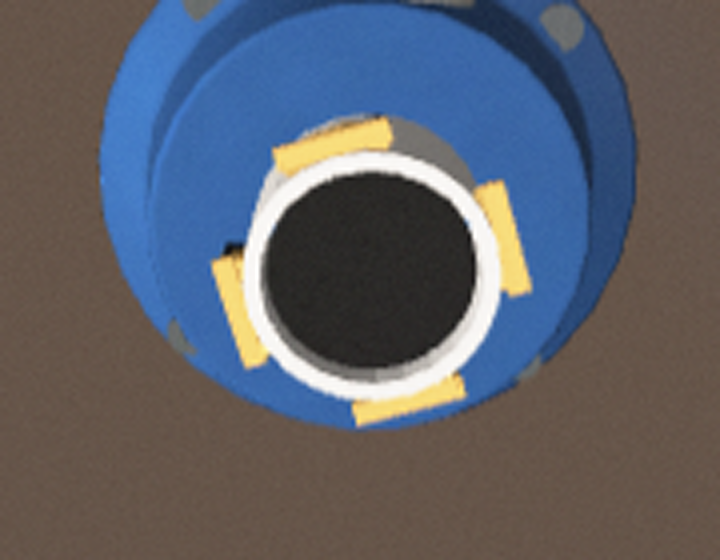

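The crop shows the neck with four brass lugs at 37° mod 90, so the gaps are at 82° mod 90 (−8°). The mouth is at about (540,40). On to the disk.

{"method": "jog_arm", "body": {
  "series": [
    [8,-34,4,0,0,0],
    [8,-34,12,0,0,0],
    [8,-34,12,0,0,0],
    [8,-34,12,0,0,0],
    [8,-34,12,0,0,0],
    [8,-34,12,0,0,0],
    [8,-33,11,0,0,0],
    [0,0,0,0,0,0],
    [0,0,0,0,0,0]
  ],
  "fingers": 40
}}

```text
time: 2.78
position: [503.9, 278.7, 109.1]
eef_rot: [0.983, 0.183, -0.001, 0.0]
ft_force: [0.1, -0.8, 0.4]
gripper_width: 0.466
grasp_force: 0.0
```

Run:
```python
from h import *
c=cam("wrist"); im,d=bot.read_camera("wrist"); cv2.imwrite("pics/w3.png",im); s=bot.sense(); p0=s["position"];print(p0,R.from_quat(s["eef_rot"]).as_euler("xyz",degrees=True).round(2),s["qpos"].round(3))
g=proj(c,[503,280.5,9])[0]; print(g)
x,y=g.astype(int); hsv=cv2.cvtColor(im,cv2.COLOR_BGR2HSV)
m=((hsv[...,1]<50)&(im.max(2)>120)).astype(np.uint8)*255
dk=((im.max(2)<60)*255).astype(np.uint8)
Rt=R.from_quat(s["eef_rot"]).as_matrix()
for nm,mm,z in(("rim",m,9),("dark",dk,25)):
    n,l,st,ce=cv2.connectedComponentsWithStats(mm)
    for i in range(1,n):
        if st[i,4]>60 and np.hypot(*(ce[i]-g))<60:
            k=max(cv2.findContours((l==i).astype(np.uint8),0,1)[0],key=cv2.contourArea)
            W=ray(c,k.reshape(-1,2),z)[:,:2].astype(np.float32)
            e=cv2.fitEllipse(W); print(nm,st[i],ce[i],e, ray(c,[ce[i]],z))
            print("tool offset",Rt.T@(np.array([*e[0],z])-p0))
cv2.imwrite("pics/w3c.png",cv2.resize(im[y-60:y+60,x-80:x+80],None,fx=4,fy=4,interpolation=2))
# neck rim in w2 same way
im=cv2.imread("pics/w2.png"); hsv=cv2.cvtColor(im,cv2.COLOR_BGR2HSV); m=((hsv[...,1]<40)&(im.max(2)>200)).astype(np.uint8)*255
n,l,st,ce=cv2.connectedComponentsWithStats(m)
M=np.array(bot.calibration("wrist")["mount"]); R2=R.from_euler("xyz",[-179.99,-.02,21.18],degrees=True).as_matrix(); p=np.array([537.306,39.296,185.408])
c2=(c[0],c[1],R2@M[:3,:3],R2@M[:3,3]+p)
for i in range(1,n):
    if st[i,4]>200 and np.hypot(ce[i][0]-281,ce[i][1]-211)<60:
        k=max(cv2.findContours((l==i).astype(np.uint8),0,1)[0],key=cv2.contourArea)
        e=cv2.fitEllipse(ray(c2,k.reshape(-1,2),84)[:,:2].astype(np.float32)); print("neck",st[i],e)
```

```text
[505.05340428 277.00647547 109.5366958 ] [1.799e+02 9.000e-02 2.092e+01] [ 0.064  0.341 -0.723  1.763  0.248  1.133 -1.943]
[275.07612035 211.71412897]
rim [ 250  183   54   54 1020] [275.69705882 208.90882353] ((504.12445068359375, 280.1958312988281), (36.668636322021484, 38.006248474121094), 132.43527221679688) [[505.0692654  280.82903928   9.        ]]
tool offset [  0.42512601  -3.48899373 100.53013647]
dark [268 204  18  23 331] [276.16314199 214.73716012] ((506.1493225097656, 280.8049011230469), (11.269851684570312, 15.36990737915039), 110.64705657958984) [[506.22911876 280.84187884  25.        ]]
tool offset [ 2.50946548 -3.30661253 84.52721992]
neck [252 179  64  62 901] ((539.4263305664062, 36.334903717041016), (44.29961013793945, 45.709930419921875), 149.40243530273438)
```

View pics/w3c.png

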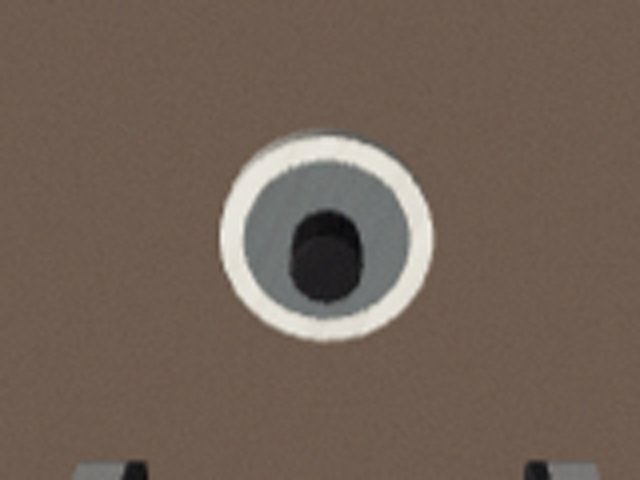

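The crop shows the disk's rim circled at (275,209), lying level with its knob up, centre (504,280). Descending to the knob.

{"method": "jog_arm", "body": {
  "series": [
    [0,-3,5,0,0,0],
    [0,0,25,0,0,0],
    [0,0,30,0,0,0],
    [0,0,22,0,0,0],
    [0,0,8,0,0,0],
    [0,0,3,0,0,0],
    [0,0,0,0,0,0],
    [0,0,0,0,0,0]
  ]
}}

```text
time: 3.5
position: [504.5, 282.1, 18.6]
eef_rot: [0.983, 0.182, 0.001, -0.0]
ft_force: [0.5, 0.7, 0.1]
gripper_width: 0.468
grasp_force: 0.0
```

Run:
```python
from h import *
s=bot.sense(); print(s["position"],s["ft_force"],R.from_quat(s["eef_rot"]).as_euler("xyz",degrees=True).round(2))
c=cam("wrist"); im,d=bot.read_camera("wrist"); print(proj(c,[504.1,280.2,25])); cv2.imwrite("pics/w4.png",im[150:420])
```

```text
[504.54950914 282.10706302  18.62942958] [0.49707969 0.70556997 0.1238564 ] [ 1.7999e+02 -1.3000e-01  2.0950e+01]
[[281.60096135 291.84649692]]
```

View pics/w4.png

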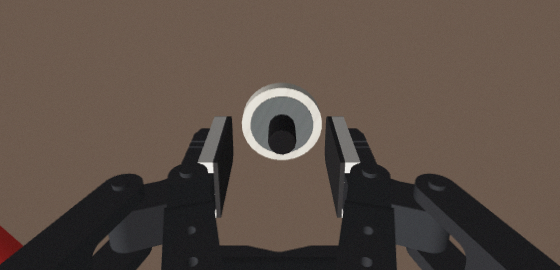

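The picture shows the knob at (282,290 full frame), centred between the fingers. Lowering the last 6 mm and closing.

{"method": "jog_arm", "body": {
  "series": [
    [0,0,3,0,0,0],
    [0,0,3,0,0,0],
    [0,0,0,0,0,0]
  ]
}}

```text
time: 3.8
position: [503.2, 282.1, 11.2]
eef_rot: [0.983, 0.182, 0.0, 0.0]
ft_force: [-1.4, 0.5, 0.1]
gripper_width: 0.468
grasp_force: 0.0
```

{"method": "jog_arm", "body": {
  "series": [
    [0,0,0,0,0,0],
    [0,0,0,0,0,0],
    [0,0,0,0,0,0],
    [0,0,0,0,0,0],
    [0,0,0,0,0,0]
  ],
  "fingers": 5
}}

```text
time: 4.22
position: [503.4, 282.4, 11.6]
eef_rot: [0.983, 0.182, 0.0, 0.0]
ft_force: [-0.3, -0.3, 2.5]
gripper_width: 0.108
grasp_force: 58.6
```

{"method": "jog_arm", "body": {
  "series": [
    [0,0,-15,0,0,0],
    [0,0,-33,0,0,0],
    [-7,32,-20,0,0,0],
    [-7,34,-18,0,0,0],
    [-7,34,-16,0,0,0],
    [-7,34,-16,0,0,0],
    [-8,34,0,0,0,0],
    [-8,34,0,0,0,0],
    [-6,25,0,0,0,0],
    [-2,12,0,0,0,0]
  ]
}}

```text
time: 5.05
position: [540.6, 35.3, 129.0]
eef_rot: [0.984, 0.18, -0.0, 0.001]
ft_force: [-0.7, -1.5, -0.3]
gripper_width: 0.105
grasp_force: 58.7
```

{"method": "jog_arm", "body": {
  "series": [
    [0,0,0,0,0,0],
    [0,0,0,0,0,0],
    [0,0,0,0,0,0]
  ]
}}

```text
time: 5.3
position: [540.0, 43.3, 129.2]
eef_rot: [0.983, 0.184, -0.0, -0.001]
ft_force: [0.1, 0.3, -0.9]
gripper_width: 0.105
grasp_force: 58.7
```

```bash
cat > look.py <<'E'
from h import *
import sys
s=bot.sense(); p0=s["position"]; print(p0.round(2),s["ft_force"].round(2),R.from_quat(s["eef_rot"]).as_euler("xyz",degrees=True).round(2),s["qpos"].round(3),s["gripper_width"],s["grasp_force"])
c=cam("wrist"); im,d=bot.read_camera("wrist"); cv2.imwrite("pics/%s.png"%sys.argv[1],im); np.save("d.npy",d)
print("after",bot.sense()["position"].round(2))
print("neck px",proj(c,[540,40,84]))
E
python3 look.py w5
```

```text
[540.04  43.26 129.2 ] [ 0.13  0.33 -0.93] [-1.7992e+02 -2.0000e-02  2.1200e+01] [ 0.443  0.221 -0.635  1.829  0.142  1.137 -1.442] 0.10528490592345266 58.66437256336212
after [540.02  43.39 129.26]
neck px [[283.4570479  244.27559361]]
```

View pics/w5.png

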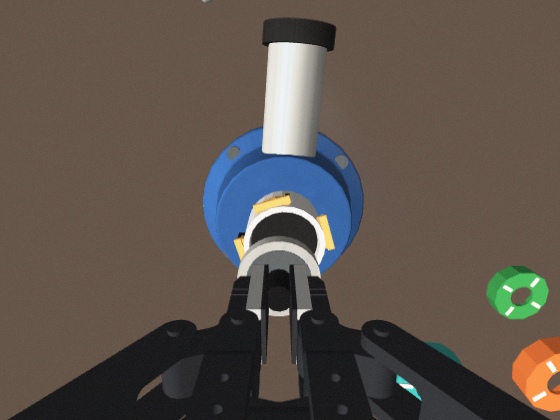

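Picture: the disk is held level at (279,275). The mouth is behind it, its dark opening at about (283,228). I'll measure both circles in this one image.

```bash
cat > fit.py <<'E'
from h import *
from scipy.optimize import least_squares
def arc(c,im,z,cen,rng,kind,r,span):
    # edge points along rays cast from centre in world plane; kind: 'up' dark->bright (outward), 'dn'
    g=im.max(2).astype(np.float32) if False else im.min(2).astype(np.float32)
    P=[]
    for a in np.radians(np.arange(*span,2)):
        rr=np.arange(rng[0],rng[1],.2); w=np.c_[cen[0]+rr*np.cos(a),cen[1]+rr*np.sin(a),np.full(len(rr),z)]
        uv=proj(c,w).astype(np.float32); v=cv2.remap(g,uv[:,0].reshape(1,-1),uv[:,1].reshape(1,-1),1).ravel()
        dv=np.gradient(cv2.GaussianBlur(v.reshape(1,-1),(7,1),1.5).ravel())*(1 if kind=='up' else -1)
        k=dv.argmax()
        if dv[k]>4: P.append(w[k,:2])
    P=np.array(P); f=lambda x:np.hypot(P[:,0]-x[0],P[:,1]-x[1])-(x[2] if r is None else r)
    s=least_squares(f,[*cen,15] if r is None else cen,loss="soft_l1",f_scale=.3)
    return s.x.round(2),len(P),np.median(abs(f(s.x))).round(2)
E
python3 - <<'E'
from fit import *
c=cam("wrist"); im=cv2.imread("pics/w5.png"); yaw=21
print("neck in ",arc(c,im,84,(540,40),(15,22),'up',None,(yaw-60,yaw+60)),arc(c,im,84,(540,40),(15,22),'up',19.5,(yaw-60,yaw+60)))
print("neck out",arc(c,im,84,(540,40),(20,25),'dn',22.5,(yaw-25,yaw+25)))
p=bot.sense()["position"]; z=p[2]-11.6+9
for nm,rg,k,r in(("disk out",(16.5,21),'dn',18.5),("disk in",(12,17),'up',None)):
    for sp in(45,80,100): print(nm,sp,arc(c,im,z,tuple(p[:2]),rg,k,r,(yaw-sp,yaw+sp)))
print(p)
E
```

```text
neck in  (array([539.45,  39.57,  19.59]), 60, np.float64(0.08)) (array([539.55,  39.6 ]), 60, np.float64(0.07))
neck out (array([539.87,  39.97]), 25, np.float64(0.04))
disk out 45 (array([539.98,  43.45]), 45, np.float64(0.19))
disk out 80 (array([540.06,  43.28]), 80, np.float64(0.17))
disk out 100 (array([540.07,  43.22]), 89, np.float64(0.17))
disk in 45 (array([539.56,  42.88,  14.88]), 45, np.float64(0.03))
disk in 80 (array([539.91,  42.96,  14.55]), 80, np.float64(0.07))
disk in 100 (array([539.91,  42.96,  14.55]), 85, np.float64(0.07))
[540.02236186  43.39395525 129.25989731]
```

{"method": "jog_arm", "body": {
  "series": [
    [-1.6,3,5,0,0,0],
    [0,0,10,0,0,0],
    [0,0,8,0,0,0],
    [0,0,4,0,0,0],
    [0,0,0,0,0,0],
    [0,0,0,0,0,0],
    [0,0,0,0,0,0]
  ]
}}

```text
time: 5.93
position: [540.1, 37.2, 102.4]
eef_rot: [0.983, 0.182, 0.0, 0.0]
ft_force: [-0.3, -0.5, 0.6]
gripper_width: 0.106
grasp_force: 58.7
```

```bash
python3 look.py w6
python3 - <<'E'
from fit import *
c=cam("wrist"); im=cv2.imread("pics/w6.png"); yaw=21
print("neck in ",arc(c,im,84,(539.6,39.7),(17,22),'up',19.5,(yaw-45,yaw+45)))
print("neck out",arc(c,im,84,(539.6,39.7),(20,25),'dn',22.5,(yaw-25,yaw+25)))
p=bot.sense()["position"]; z=p[2]-11.6+9
for nm,rg,k,r in(("disk out",(16.5,21),'dn',18.5),("disk in",(12,17),'up',14.55)):
    for sp in(45,80): print(nm,sp,arc(c,im,z,tuple(p[:2]),rg,k,r,(yaw-sp,yaw+sp)))
print(p)
E
```

```text
[540.13  37.23 102.37] [-0.29 -0.5   0.55] [ 1.800e+02 -1.000e-02  2.103e+01] [ 0.44   0.25  -0.626  1.857  0.164  1.086 -1.451] 0.10626553849626223 58.664440512657166
after [540.26  37.18 102.55]
neck px [[272.38689052 261.97513916]]
neck in  (array([539.6 ,  39.44]), 45, np.float64(0.07))
neck out (array([539.81,  39.94]), 25, np.float64(0.03))
disk out 45 (array([540.27,  38.43]), 45, np.float64(0.49))
disk out 80 (array([540.36,  37.25]), 80, np.float64(0.32))
disk in 45 (array([540.13,  36.76]), 45, np.float64(0.05))
disk in 80 (array([540.15,  36.75]), 80, np.float64(0.07))
[540.25555758  37.17729127 102.54711089]
```

{"method": "jog_arm", "body": {
  "series": [
    [0,0,0,0,0,0],
    [0,0,0,0,0,0],
    [0,0,0,0,0,0]
  ]
}}

```text
time: 6.23
position: [540.2, 37.0, 102.6]
eef_rot: [0.983, 0.182, 0.0, 0.0]
ft_force: [0.3, 0.1, 0.2]
gripper_width: 0.102
grasp_force: 58.7
```

{"method": "jog_arm", "body": {
  "series": [
    [0,0,0,0,0,0],
    [0,0,0,0,0,0],
    [0,0,0,0,0,0]
  ]
}}

```text
time: 6.48
position: [540.0, 37.1, 102.3]
eef_rot: [0.983, 0.182, 0.0, 0.0]
ft_force: [-0.4, 0.4, -0.4]
gripper_width: 0.101
grasp_force: 58.7
```

{"method": "jog_arm", "body": {
  "series": [
    [0.8,-2.9,0,0,0,0],
    [0,0,2,0,0,0],
    [0,0,2,0,0,0],
    [0,0,0,0,0,0],
    [0,0,0,0,0,0],
    [0,0,0,0,0,0],
    [0,0,0,0,0,0]
  ]
}}

```text
time: 7.07
position: [539.7, 40.1, 98.3]
eef_rot: [0.983, 0.182, 0.0, 0.0]
ft_force: [0.2, -0.6, 0.2]
gripper_width: 0.1
grasp_force: 58.7
```

```bash
python3 look.py w7
python3 - <<'E'
from fit import *
c=cam("wrist"); im=cv2.imread("pics/w7.png"); yaw=21
print("neck out",arc(c,im,84,(539.6,39.7),(20,25),'dn',22.5,(yaw-25,yaw+25)))
p=bot.sense()["position"]; z=p[2]-11.6+9
print(arc(c,im,z,tuple(p[:2]),(12,17),'up',14.55,(yaw-80,yaw+80)),p)
E
```

```text
[539.73  40.06  98.3 ] [ 0.18 -0.56  0.18] [180.    -0.    21.01] [ 0.435  0.255 -0.626  1.861  0.168  1.079 -1.46 ] 0.09986894474017136 58.66399705410004
after [539.76  40.07  98.34]
neck px [[278.1342698  266.96681423]]
neck out (array([539.84,  39.81]), 25, np.float64(0.05))
(array([539.65,  39.63]), 80, np.float64(0.07)) [539.76145763  40.06592472  98.33782026]
```

Aligned to within 0.2 mm. Lowering gently.

{"method": "jog_arm", "body": {
  "series": [
    [0,0,2,0,0,0],
    [0,0,2,0,0,0],
    [0,0,0,0,0,0],
    [0,0,0,0,0,0]
  ]
}}

```text
time: 7.45
position: [539.5, 40.1, 94.1]
eef_rot: [0.983, 0.182, -0.0, -0.0]
ft_force: [0.1, -0.4, -0.7]
gripper_width: 0.105
grasp_force: 58.7
```

{"method": "jog_arm", "body": {
  "series": [
    [0,0,1.5,0,0,0],
    [0,0,1,0,0,0],
    [0,0,0,0,0,0],
    [0,0,0,0,0,0]
  ]
}}

```text
time: 7.78
position: [539.6, 40.1, 91.7]
eef_rot: [0.983, 0.182, -0.0, 0.0]
ft_force: [0.5, 0.4, -0.8]
gripper_width: 0.108
grasp_force: 58.7
```

{"method": "jog_arm", "body": {
  "series": [
    [0,0,1,0,0,0],
    [0,0,0,0,0,0],
    [0,0,0,0,0,0]
  ]
}}

```text
time: 8.03
position: [539.6, 40.1, 90.7]
eef_rot: [0.983, 0.182, -0.0, 0.0]
ft_force: [-0.5, 0.1, -0.3]
gripper_width: 0.104
grasp_force: 58.7
```

{"method": "jog_arm", "body": {
  "series": [
    [0,0,0.7,0,0,0],
    [0,0,0,0,0,0],
    [0,0,0,0,0,0]
  ]
}}

```text
time: 8.28
position: [539.8, 40.1, 90.4]
eef_rot: [0.983, 0.182, 0.0, 0.0]
ft_force: [-1.3, -0.0, 2.7]
gripper_width: 0.104
grasp_force: 58.8
```

{"method": "jog_arm", "body": {
  "series": [
    [0,0,0.7,0,0,0],
    [0,0,0,0,0,0],
    [0,0,0,0,0,0]
  ]
}}

```text
time: 8.53
position: [539.8, 40.1, 89.6]
eef_rot: [0.983, 0.182, 0.0, 0.0]
ft_force: [-1.1, -0.2, 3.4]
gripper_width: 0.101
grasp_force: 58.9
```

The seat is felt at about 3 N. Releasing.

{"method": "jog_arm", "body": {
  "series": [
    [0,0,-0.5,0,0,0],
    [0,0,0,0,0,0],
    [0,0,0,0,0,0],
    [0,0,0,0,0,0]
  ],
  "fingers": 40
}}

```text
time: 8.87
position: [539.6, 40.0, 89.6]
eef_rot: [0.983, 0.182, -0.0, -0.0]
ft_force: [0.1, 0.6, -0.1]
gripper_width: 0.47
grasp_force: 0.0
```

{"method": "jog_arm", "body": {
  "series": [
    [0,0,-10,0,0,0],
    [0,0,-30,0,0,0],
    [0,0,-35,0,0,0],
    [0,0,-20,0,0,0],
    [0,0,0,0,0,0],
    [0,0,0,0,0,0],
    [0,0,0,0,0,0]
  ]
}}

```text
time: 9.45
position: [539.3, 39.9, 184.6]
eef_rot: [0.983, 0.182, -0.0, 0.0]
ft_force: [-0.2, 0.2, 0.1]
gripper_width: 0.467
grasp_force: 0.0
```

```bash
python3 look.py w8
python3 - <<'E'
from fit import *
c=cam("wrist"); im=cv2.imread("pics/w8.png"); yaw=21
print("neck out",arc(c,im,84,(539.6,39.7),(20,25),'dn',22.5,(yaw-25,yaw+25)))
print(arc(c,im,88,(539.7,39.7),(12,17),'up',None,(yaw-80,yaw+80)),arc(c,im,88,(539.7,39.7),(12,17),'up',None,(yaw,yaw+360)))
g=proj(c,[540,40,84])[0].astype(int); cv2.imwrite("pics/w8c.png",cv2.resize(im[g[1]-60:g[1]+60,g[0]-80:g[0]+80],None,fx=4,fy=4,interpolation=2))
E
```

```text
[539.29  39.93 184.64] [-0.19  0.16  0.07] [1.7999e+02 4.0000e-02 2.1010e+01] [ 0.461  0.166 -0.64   1.767  0.104  1.243 -1.41 ] 0.46689827505811166 0.0
after [538.92  39.91 183.99]
neck px [[278.21392476 210.51104944]]
neck out (array([539.57,  39.87]), 25, np.float64(0.09))
(array([539.57,  39.68,  14.42]), 80, np.float64(0.1)) (array([539.5 ,  39.68,  14.48]), 180, np.float64(0.08))
```

View pics/w8c.png

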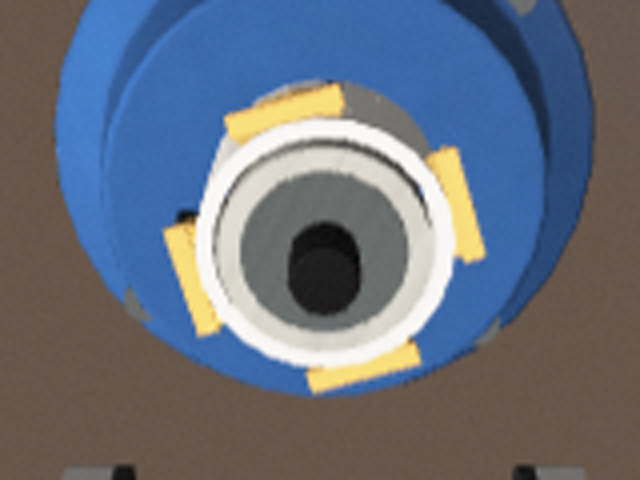

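The crop shows the disk lying level and concentric in the mouth, knob up, released. Now to the ring, turning the tool 69.5° counter-clockwise to match its flats.

{"method": "jog_arm", "body": {
  "series": [
    [-15,24,0,0,0,0],
    [-20,31,0,0,0,0],
    [-20,31,5,0,0,0],
    [-20,31,10,0,0,0],
    [-20,31,10,0,0,0],
    [-20,31,10,0,0,0],
    [-20,31,10,0,0,0],
    [-19,32,10,0,0,0]
  ],
  "fingers": 76
}}

```text
time: 10.17
position: [481.0, -242.3, 128.1]
eef_rot: [0.983, 0.182, -0.001, -0.001]
ft_force: [2.2, -0.2, 0.2]
gripper_width: 0.887
grasp_force: 0.0
```

{"method": "jog_arm", "body": {
  "series": [
    [0,0,0,0,0,-0.12],
    [0,0,0,0,0,-0.12],
    [0,0,0,0,0,-0.12],
    [0,0,0,0,0,-0.12],
    [0,0,0,0,0,-0.12],
    [0,0,0,0,0,-0.12],
    [0,0,0,0,0,-0.12],
    [0,0,0,0,0,-0.12],
    [0,0,0,0,0,-0.12],
    [0,0,0,0,0,-0.12]
  ]
}}

```text
time: 11.0
position: [481.8, -240.5, 128.4]
eef_rot: [0.706, 0.708, -0.0, -0.001]
ft_force: [-0.6, -0.2, 0.2]
gripper_width: 0.891
grasp_force: 0.0
```

{"method": "jog_arm", "body": {
  "series": [
    [0,0,0,0,0,0],
    [0,0,0,0,0,0],
    [0,0,0,0,0,0],
    [0,0,0,0,0,0],
    [0,0,0,0,0,0],
    [0,0,0,0,0,0]
  ]
}}

```text
time: 11.5
position: [482.7, -241.0, 129.9]
eef_rot: [0.709, 0.705, -0.0, -0.0]
ft_force: [0.2, 0.6, -1.0]
gripper_width: 0.892
grasp_force: 0.0
```

```bash
python3 look.py w9
cat > ring.py <<'E'
from fit import *
import sys
def marks(c,im,z,g):
    hsv=cv2.cvtColor(im,cv2.COLOR_BGR2HSV); m=cv2.inRange(hsv,(5,140,80),(20,255,255)); u=proj(c,[*g,z])[0]
    n,l,st,ce=cv2.connectedComponentsWithStats(m); i=max(range(1,n),key=lambda i:st[i,4]-20*np.hypot(*(ce[i]-u)))
    k=max(cv2.findContours((l==i).astype(np.uint8),0,1)[0],key=cv2.contourArea); h=cv2.convexHull(k)
    mk=np.zeros_like(m); cv2.fillConvexPoly(mk,h,255); mk=cv2.erode(mk,np.ones((3,3)))
    w=cv2.inRange(hsv,(0,0,150),(180,90,255))&mk; n,l,st,ce=cv2.connectedComponentsWithStats(w)
    return np.array([ray(c,[ce[i]],z)[0][:2] for i in range(1,n) if 30<st[i,4]<400]),h
if __name__=="__main__":
    c=cam("wrist"); im=cv2.imread("pics/%s.png"%sys.argv[1]); z=float(sys.argv[2]); g=[float(v) for v in sys.argv[3:5]]
    P,h=marks(c,im,z,g); o=P.mean(0); a=np.degrees(np.arctan2(*(P-o).T[::-1])); print(P.round(1),"centre",o.round(2),"angles",a.round(1),"mod90",(np.sort(a%90)).round(1),np.hypot(*(P-o).T).round(1))
E
python3 ring.py w9 20 482 -242
```

```text
[ 482.72 -240.96  129.88] [ 0.16  0.57 -0.96] [-180.      0.     89.73] [ 0.901  0.201 -0.539  1.836  0.114  1.134  0.319] 0.8921109208772763 0.0
after [ 482.74 -241.    129.94]
neck px [[ 437.64464383 -501.49734359]]
[[ 493.4 -222.4]
 [ 462.5 -231. ]
 [ 502.  -253.4]
 [ 471.1 -261.9]] centre [ 482.26 -242.17] angles [  60.5  150.5  -29.6 -119.5] mod90 [60.4 60.5 60.5 60.5] [22.7 22.7 22.7 22.6]
```

{"method": "jog_arm", "body": {
  "series": [
    [-1.2,-0.5,10,0,0,-0.013],
    [0,0,30,0,0,0],
    [0,0,35,0,0,0],
    [0,0,25,0,0,0],
    [0,0,12,0,0,0],
    [0,0,4,0,0,0],
    [0,0,0,0,0,0],
    [0,0,0,0,0,0],
    [0,0,0,0,0,0]
  ]
}}

```text
time: 12.3
position: [483.6, -242.9, 15.6]
eef_rot: [0.704, 0.71, 0.0, 0.002]
ft_force: [-1.4, 0.3, 1.0]
gripper_width: 0.892
grasp_force: 0.0
```

{"method": "jog_arm", "body": {
  "series": [
    [0,0,3,0,0,0],
    [0,0,3,0,0,0],
    [0,0,2,0,0,0],
    [0,0,0,0,0,0],
    [0,0,0,0,0,0]
  ]
}}

```text
time: 12.72
position: [482.1, -242.2, 5.8]
eef_rot: [0.704, 0.71, -0.0, -0.0]
ft_force: [0.2, 1.0, 0.6]
gripper_width: 0.891
grasp_force: 0.0
```

{"method": "jog_arm", "body": {
  "series": [
    [0,0,2,0,0,0],
    [0,0,2,0,0,0],
    [0,0,0,0,0,0],
    [0,0,0,0,0,0]
  ]
}}

```text
time: 13.05
position: [482.1, -242.1, 1.7]
eef_rot: [0.704, 0.71, -0.0, -0.0]
ft_force: [0.1, -0.9, 0.8]
gripper_width: 0.886
grasp_force: 0.0
```

{"method": "jog_arm", "body": {
  "series": [
    [0,0,1,0,0,0],
    [0,0,1,0,0,0],
    [0,0,0,0,0,0],
    [0,0,0,0,0,0]
  ]
}}

```text
time: 13.38
position: [482.2, -242.2, -0.2]
eef_rot: [0.704, 0.71, -0.0, -0.0]
ft_force: [0.8, -0.2, 0.5]
gripper_width: 0.889
grasp_force: 0.0
```

{"method": "jog_arm", "body": {
  "series": [
    [0,0,0,0,0,0],
    [0,0,0,0,0,0],
    [0,0,0,0,0,0],
    [0,0,0,0,0,0],
    [0,0,0,0,0,0]
  ],
  "fingers": 55
}}

```text
time: 13.8
position: [482.7, -242.4, 0.4]
eef_rot: [0.704, 0.71, 0.0, 0.001]
ft_force: [0.6, -0.5, 4.7]
gripper_width: 0.711
grasp_force: 65.5
```

Gripped. Lifting and carrying to the pot.

{"method": "jog_arm", "body": {
  "series": [
    [0,0,-15,0,0,0],
    [0,0,-35,0,0,0],
    [0,0,-38,0,0,0],
    [30,6,-25,0,0,0],
    [36,8,-15,0,0,0],
    [38,8,-4,0,0,0],
    [40,9,0,0,0,0],
    [40,9,0,0,0,0],
    [40,9,0,0,0,0],
    [40,8,0,0,0,0]
  ]
}}

```text
time: 14.63
position: [536.5, 24.0, 131.6]
eef_rot: [0.704, 0.71, -0.0, 0.0]
ft_force: [0.8, -0.1, -0.7]
gripper_width: 0.71
grasp_force: 65.5
```

{"method": "jog_arm", "body": {
  "series": [
    [18,3,0,0,0,0],
    [0,0,0,0,0,-0.095],
    [0,0,0,0,0,-0.095],
    [0,0,0,0,0,-0.095],
    [0,0,0,0,0,-0.09],
    [0,0,0,0,0,0],
    [0,0,0,0,0,0],
    [0,0,0,0,0,0],
    [0,0,0,0,0,0],
    [0,0,0,0,0,0]
  ]
}}

```text
time: 15.47
position: [539.6, 40.3, 131.8]
eef_rot: [0.56, 0.829, -0.0, -0.0]
ft_force: [-0.7, -0.4, -0.0]
gripper_width: 0.713
grasp_force: 65.4
```

```bash
python3 look.py w10; python3 ring.py w10 152 540 40
python3 - <<'E'
from h import *
# lug angle from w8 (pose known)
im=cv2.imread("pics/w8.png"); K,d,_,_=cam("wrist"); M=np.array(bot.calibration("wrist")["mount"]); R2=R.from_euler("xyz",[179.99,.04,21.01],degrees=True).as_matrix(); c=(K,d,R2@M[:3,:3],R2@M[:3,3]+[539.29,39.93,184.64])
lo=cv2.inRange(cv2.cvtColor(im,cv2.COLOR_BGR2HSV),(13,60,90),(35,255,255)); n,l,st,ce=cv2.connectedComponentsWithStats(lo)
for i in range(1,n):
    p=ray(c,[ce[i]],82.5)[0]-[539.6,39.7,0]
    if st[i,4]>60 and 20<np.hypot(*p[:2])<28: print(st[i,4],p.round(1),np.degrees(np.arctan2(p[1],p[0])).round(1)%90)
E
```

```text
[539.59  40.26 131.82] [-0.74 -0.4  -0.  ] [-1.7999e+02  1.0000e-02  1.1195e+02] [ 0.575  0.244 -0.784  1.824  0.189  1.15   0.111] 0.7125628811366024 65.41195549070835
after [539.64  40.21 131.86]
neck px [[279.5017392  240.78017066]]
[[535.1  78.5]
 [542.5  62.8]
 [516.8  43.6]
 [534.5  52.4]
 [561.7  37.2]
 [536.2  18. ]] centre [537.8   48.74] angles [  95.2   71.5 -166.2  131.9  -25.7  -93. ] mod90 [ 5.2 13.8 41.9 64.3 71.5 87. ] [29.9 14.8 21.6  4.9 26.5 30.8]
230 [19.5 15.  82.5] 37.6
186 [ 15.1 -18.4  82.5] 39.3
175 [-14.5  20.1  82.5] 35.7
141 [-19.7 -14.9  82.5] 37.0
```

View pics/w10.png

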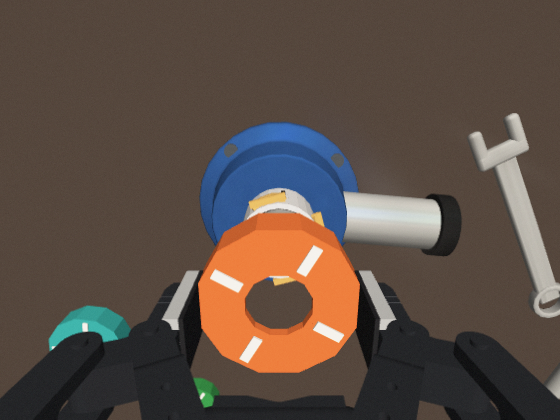

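The held ring's marks are at (310,261), (227,281), (328,332) and (251,349): centre (539.3,40.4), tabs at 82.0° against gaps at 82.4°. I'll shift 0.7 mm and lower.

{"method": "jog_arm", "body": {
  "series": [
    [-0.7,0,5,0,0,0],
    [0,0,12,0,0,0],
    [0,0,15,0,0,0],
    [0,0,10,0,0,0],
    [0,0,3,0,0,0],
    [0,0,0,0,0,0],
    [0,0,0,0,0,0],
    [0,0,0,0,0,0],
    [0,0,0,0,0,0]
  ]
}}

```text
time: 16.27
position: [540.5, 39.7, 87.6]
eef_rot: [0.559, 0.829, 0.0, 0.001]
ft_force: [-0.4, -0.3, -1.3]
gripper_width: 0.711
grasp_force: 65.4
```

{"method": "jog_arm", "body": {
  "series": [
    [0,0,2,0,0,0],
    [0,0,1.5,0,0,0],
    [0,0,0,0,0,0],
    [0,0,0,0,0,0]
  ]
}}

```text
time: 16.6
position: [539.8, 39.6, 83.3]
eef_rot: [0.559, 0.829, -0.0, -0.0]
ft_force: [0.4, 0.4, -0.6]
gripper_width: 0.71
grasp_force: 65.4
```

{"method": "jog_arm", "body": {
  "series": [
    [0,0,1,0,0,0],
    [0,0,1,0,0,0],
    [0,0,0,0,0,0],
    [0,0,0,0,0,0]
  ]
}}

```text
time: 16.93
position: [540.1, 39.4, 81.4]
eef_rot: [0.559, 0.829, -0.0, 0.0]
ft_force: [0.8, -1.2, -0.3]
gripper_width: 0.713
grasp_force: 65.5
```

{"method": "jog_arm", "body": {
  "series": [
    [0,0,1,0,0,0],
    [0,0,1,0,0,0],
    [0,0,0,0,0,0],
    [0,0,0,0,0,0]
  ]
}}

```text
time: 17.27
position: [540.1, 39.4, 79.3]
eef_rot: [0.559, 0.829, -0.0, 0.0]
ft_force: [1.6, -0.8, -1.2]
gripper_width: 0.712
grasp_force: 65.4
```

{"method": "jog_arm", "body": {
  "series": [
    [0,0,1,0,0,0],
    [0,0,0,0,0,0],
    [0,0,0,0,0,0]
  ]
}}

```text
time: 17.52
position: [540.1, 39.5, 78.4]
eef_rot: [0.559, 0.829, -0.0, 0.0]
ft_force: [1.4, -0.7, -0.4]
gripper_width: 0.711
grasp_force: 65.5
```

{"method": "jog_arm", "body": {
  "series": [
    [0,0,1,0,0,0],
    [0,0,0,0,0,0],
    [0,0,0,0,0,0]
  ]
}}

```text
time: 17.77
position: [540.1, 39.5, 77.4]
eef_rot: [0.559, 0.829, -0.0, 0.0]
ft_force: [1.9, -2.5, -0.4]
gripper_width: 0.712
grasp_force: 65.5
```

The tabs have passed the lugs (underside about 77, below the 80 mm stand-off). Continuing to the plate contact.

{"method": "jog_arm", "body": {
  "series": [
    [-0.3,0.1,1,0,0,0],
    [0,0,1,0,0,0],
    [0,0,0,0,0,0],
    [0,0,0,0,0,0]
  ]
}}

```text
time: 18.1
position: [540.0, 39.5, 75.2]
eef_rot: [0.559, 0.829, -0.0, -0.0]
ft_force: [1.1, -1.5, -0.8]
gripper_width: 0.713
grasp_force: 65.4
```

{"method": "jog_arm", "body": {
  "series": [
    [0,0,1,0,0,0],
    [0,0,1,0,0,0],
    [0,0,0,0,0,0],
    [0,0,0,0,0,0]
  ]
}}

```text
time: 18.43
position: [540.1, 39.4, 73.3]
eef_rot: [0.559, 0.829, -0.0, -0.0]
ft_force: [1.1, -1.0, -0.4]
gripper_width: 0.714
grasp_force: 65.4
```

{"method": "jog_arm", "body": {
  "series": [
    [0,0,0.6,0,0,0],
    [0,0,0,0,0,0],
    [0,0,0,0,0,0]
  ]
}}

```text
time: 18.68
position: [540.1, 39.4, 72.8]
eef_rot: [0.559, 0.829, -0.0, -0.0]
ft_force: [1.5, -0.8, -1.4]
gripper_width: 0.711
grasp_force: 65.4
```

{"method": "jog_arm", "body": {
  "series": [
    [0,0,0.8,0,0,0],
    [0,0,0,0,0,0],
    [0,0,0,0,0,0]
  ]
}}

```text
time: 18.93
position: [540.2, 39.4, 72.2]
eef_rot: [0.559, 0.829, -0.0, 0.0]
ft_force: [-0.4, -0.5, 1.7]
gripper_width: 0.712
grasp_force: 65.7
```

{"method": "jog_arm", "body": {
  "series": [
    [0,0,0.3,0,0,0.06],
    [0,0,0.2,0,0,0.06],
    [0,0,0,0,0,0],
    [0,0,0,0,0,0],
    [0,0,0,0,0,0]
  ]
}}

```text
time: 19.35
position: [540.3, 39.5, 71.7]
eef_rot: [0.607, 0.794, 0.0, 0.0]
ft_force: [0.5, -0.9, 2.7]
gripper_width: 0.715
grasp_force: 65.8
```

```bash
cat > s.py <<'E'
from h import *
s=bot.sense(); print(s["position"].round(2),s["ft_force"].round(2),s["moment"].round(3),R.from_quat(s["eef_rot"]).as_euler("xyz",degrees=True).round(2),s["qpos"][6].round(3))
E
python3 s.py
```

```text
[540.26  39.47  71.71] [ 0.53 -0.89  2.72] [-0.192 -0.044 -0.006] [1.7999e+02 1.0000e-02 1.0521e+02] -0.049
```

{"method": "jog_arm", "body": {
  "series": [
    [0,0,0.2,0,0,0.06],
    [0,0,0.2,0,0,0.06],
    [0,0,0,0,0,0],
    [0,0,0,0,0,0]
  ]
}}

```text
time: 19.68
position: [540.3, 39.6, 71.3]
eef_rot: [0.653, 0.757, 0.0, 0.0]
ft_force: [-0.5, -0.4, 3.7]
gripper_width: 0.714
grasp_force: 65.9
```

```bash
python3 s.py
```

```text
[540.26  39.63  71.28] [-0.47 -0.38  3.73] [-0.173 -0.028  0.019] [179.98   0.    98.39] -0.162
```

{"method": "jog_arm", "body": {
  "series": [
    [0,0,0.2,0,0,0.06],
    [0,0,0.2,0,0,0.06],
    [0,0,0,0,0,0],
    [0,0,0,0,0,0]
  ]
}}

```text
time: 20.02
position: [540.2, 39.5, 70.8]
eef_rot: [0.698, 0.717, 0.0, 0.0]
ft_force: [-0.2, -1.2, 4.4]
gripper_width: 0.716
grasp_force: 66.0
```

```bash
python3 s.py
```

```text
[540.21  39.48  70.83] [-0.21 -1.24  4.38] [-0.141  0.06  -0.043] [1.7999e+02 1.0000e-02 9.1540e+01] -0.275
```

{"method": "jog_arm", "body": {
  "series": [
    [0,0,0.2,0,0,0.06],
    [0,0,0.1,0,0,0.06],
    [0,0,0,0,0,0],
    [0,0,0,0,0,0]
  ]
}}

```text
time: 20.35
position: [540.1, 39.3, 70.5]
eef_rot: [0.739, 0.674, -0.0, 0.0]
ft_force: [-0.0, -0.2, 4.8]
gripper_width: 0.713
grasp_force: 66.0
```

```bash
python3 s.py
```

```text
[540.14  39.34  70.51] [-0.   -0.23  4.81] [-0.246  0.144 -0.068] [-1.800e+02  2.000e-02  8.468e+01] -0.389
```

{"method": "jog_arm", "body": {
  "series": [
    [0,0,0.2,0,0,0.06],
    [0,0,0.1,0,0,0.06],
    [0,0,0,0,0,0],
    [0,0,0,0,0,0]
  ]
}}

```text
time: 20.68
position: [540.1, 39.4, 70.2]
eef_rot: [0.778, 0.628, -0.0, 0.0]
ft_force: [-0.9, -1.2, 4.9]
gripper_width: 0.716
grasp_force: 66.1
```

```bash
python3 s.py
```

```text
[540.08  39.35  70.16] [-0.9  -1.2   4.92] [-0.224  0.155 -0.107] [-1.7999e+02  1.0000e-02  7.7820e+01] -0.502
```

{"method": "jog_arm", "body": {
  "series": [
    [0,0,0.1,0,0,0.06],
    [0,0,0.1,0,0,0.06],
    [0,0,0,0,0,0],
    [0,0,0,0,0,0]
  ]
}}

```text
time: 21.02
position: [540.1, 39.4, 70.0]
eef_rot: [0.814, 0.581, -0.0, 0.0]
ft_force: [-0.1, -0.5, 5.6]
gripper_width: 0.714
grasp_force: 66.1
```

```bash
python3 s.py
```

```text
[540.12  39.43  69.95] [-0.14 -0.55  5.57] [-0.174  0.246 -0.049] [-1.800e+02  1.000e-02  7.097e+01] -0.616
```

{"method": "jog_arm", "body": {
  "series": [
    [0,0,0,0,0,0.05],
    [0,0,0,0,0,0.05],
    [0,0,0,0,0,0],
    [0,0,0,0,0,0]
  ]
}}

```text
time: 21.35
position: [540.1, 39.5, 69.9]
eef_rot: [0.842, 0.539, -0.0, -0.0]
ft_force: [-1.0, -0.6, 5.2]
gripper_width: 0.715
grasp_force: 66.1
```

```bash
python3 s.py
```

```text
[540.13  39.52  69.94] [-0.97 -0.58  5.19] [-0.202  0.183 -0.088] [-180.      0.     65.23] -0.712
```

{"method": "jog_arm", "body": {
  "series": [
    [0,0,0,0,0,0.05],
    [0,0,0,0,0,0.03],
    [0,0,0,0,0,0],
    [0,0,0,0,0,0]
  ]
}}

```text
time: 21.68
position: [540.0, 39.4, 69.9]
eef_rot: [0.863, 0.505, -0.0, 0.0]
ft_force: [-1.9, -1.4, 4.7]
gripper_width: 0.716
grasp_force: 66.1
```

```bash
python3 s.py
```

```text
[540.01  39.37  69.91] [-1.88 -1.37  4.72] [-0.148  0.239 -0.054] [-1.7999e+02  2.0000e-02  6.0610e+01] -0.789
```

{"method": "jog_arm", "body": {
  "series": [
    [0,0,0,0,0,0.04],
    [0,0,0,0,0,0.02],
    [0,0,0,0,0,0],
    [0,0,0,0,0,0]
  ]
}}

```text
time: 22.02
position: [539.7, 39.3, 69.9]
eef_rot: [0.878, 0.479, -0.001, 0.0]
ft_force: [-1.9, -1.6, 6.6]
gripper_width: 0.713
grasp_force: 66.2
```

```bash
python3 s.py
```

```text
[539.66  39.29  69.86] [-1.9  -1.61  6.57] [-0.267  0.409  0.182] [-1.7997e+02  6.0000e-02  5.7220e+01] -0.845
```

{"method": "jog_arm", "body": {
  "series": [
    [0,0,0,0,0,0.03],
    [0,0,0,0,0,0],
    [0,0,0,0,0,0]
  ]
}}

```text
time: 22.27
position: [539.6, 39.3, 69.9]
eef_rot: [0.885, 0.466, -0.001, 0.0]
ft_force: [-2.0, -1.7, 6.0]
gripper_width: 0.713
grasp_force: 66.2
```

```bash
python3 s.py
```

```text
[539.64  39.32  69.85] [-2.04 -1.71  5.96] [-0.268  0.425  0.375] [-1.7998e+02  7.0000e-02  5.5550e+01] -0.874
```

The moment now rises about 0.12 N m per degree, so that is the rubber stop at 56° of turn. I'll ease the twist a little, then release.

{"method": "jog_arm", "body": {
  "series": [
    [0,0,0,0,0,-0.02],
    [0,0,0,0,0,0],
    [0,0,0,0,0,0]
  ]
}}

```text
time: 22.52
position: [539.6, 39.3, 69.8]
eef_rot: [0.88, 0.475, -0.001, 0.0]
ft_force: [-1.8, -0.4, 6.0]
gripper_width: 0.715
grasp_force: 66.2
```

{"method": "jog_arm", "body": {
  "series": [
    [0,0,0,0,0,0],
    [0,0,0,0,0,0],
    [0,0,0,0,0,0],
    [0,0,0,0,0,0]
  ],
  "fingers": 78
}}

```text
time: 22.85
position: [539.9, 39.5, 69.4]
eef_rot: [0.881, 0.473, -0.0, -0.0]
ft_force: [0.2, 0.4, -0.7]
gripper_width: 0.917
grasp_force: 0.0
```

{"method": "jog_arm", "body": {
  "series": [
    [0,0,-6,0,0,0],
    [0,0,-20,0,0,0],
    [0,0,-30,0,0,0],
    [0,0,-35,0,0,0],
    [0,0,-20,0,0,0],
    [0,0,0,0,0,0],
    [0,0,0,0,0,0],
    [0,0,0,0,0,0],
    [0,0,0,0,0,0],
    [0,0,0,0,0,0]
  ]
}}

```text
time: 23.68
position: [539.2, 39.3, 179.5]
eef_rot: [0.881, 0.473, -0.001, -0.001]
ft_force: [-0.2, 0.4, -0.9]
gripper_width: 0.913
grasp_force: 0.0
```

```bash
python3 look.py w11; python3 ring.py w11 89.5 539.6 39.8
python3 - <<'E'
from h import *
c=cam("wrist"); im=cv2.imread("pics/w11.png"); d=np.load("d.npy"); hsv=cv2.cvtColor(im,cv2.COLOR_BGR2HSV); m=cv2.inRange(hsv,(5,140,80),(20,255,255))
v,u=np.nonzero(m&(d>0).astype(np.uint8)*255); P=pts(c,np.c_[u,v],d[v,u]); k=(np.hypot(P[:,0]-539.6,P[:,1]-39.8)<29)&(P[:,2]>80)
A=np.c_[P[k,:2]-[539.6,39.8],np.ones(k.sum())]; print("top plane tilt,z",np.linalg.lstsq(A,P[k,2],rcond=None)[0].round(3),k.sum())
E
```

```text
[539.23  39.31 179.47] [-0.19  0.37 -0.93] [-1.7987e+02  8.0000e-02  5.6430e+01] [ 0.45   0.17  -0.627  1.773  0.104  1.235 -0.79 ] 0.9133038324348085 0.0
after [539.37  39.34 179.62]
neck px [[278.95597528 211.99675832]]
[[559.8  50.1]
 [528.9  59. ]
 [550.6  19.3]
 [520.   28.4]] centre [539.83  39.21] angles [  28.6  118.9  -61.6 -151.4] mod90 [28.4 28.6 28.6 28.9] [22.8 22.6 22.6 22.6]
top plane tilt,z [1.000e-03 1.000e-03 9.031e+01] 4020
```

View pics/w11.png

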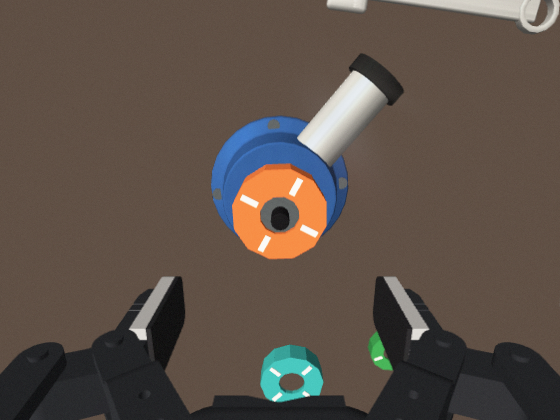

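The picture shows the ring at (280,212), level and concentric, with the knob through its hole. It has been turned 53° and stands at its stop, and the gripper is clear.

```bash
python3 -c "
from station import bot
print(bot.sign_off())"
```

```text
the job is handed in; nothing more can be done
None
```

The disk lies flat on its seat in the pot's mouth, knob up. The orange ring is over it and screwed clockwise about 53° to its stop, and the job was handed in at about 24 s with the gripper clear.

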